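Pump up the brake bleeder

TASK

Bring the pressure brake bleeder on the board up to pressure, pushing with the fingertips only. First push the lever of its outlet tap round, clockwise seen from above, until it stands square across the pipe against its stop (closed); only then press the pump knob on top right down and let it spring right back up, over and over, until the indicator pin beside it stands fully out. Do not touch the pin, do not lift, tip or shove the bleeder, leave the things around it where they are, and finish clear with the knob up.

Things in the scene. Friction and masses are not known exactly. Their poses are not given: they have to be found in the camera images.
- bleeder: the brake bleeder: a loose, upright grey steel tank of about 4 kg, 150 mm across, 180 mm tall; origin at the centre of its underside, z up. In its own frame the pump knob is on the tank's axis, the outlet pipe leaves towards -y (top of pipe 143 mm, of valve 147 mm high, end 183 mm from the axis) and the indicator stands on the shoulder towards +x+y, 52 mm from the axis
- plunger (a joint): how far the pump knob is pressed, m: 0 up (rest), 0.030 fully down. A spring brings it up again by itself in about 0.4 s (6 N at rest, 13.5 N fully down, plus 2.5 N of drag at 0.1 m/s). A stroke counts only if it goes down beyond 0.027 after having come back up to within 0.004 of rest
- plunger_top (a point): centre of the top of the pump knob, a black mushroom knob 54 mm across on a thin steel rod; 280 mm above the board when up, 250 mm when fully down. It moves with the knob, straight down
- pin (a joint): how far the indicator pin stands out, m: starts between 0.001 and 0.010, about 0.030 when fully out (it then rises no further). A full stroke of the knob raises it by 5.5 mm (the first one by 3 to 9 mm), 3 to 5 strokes in all. It stays where the pumping leaves it
- pin_top (a point): centre of the top of the indicator pin, a vertical steel pin 8 mm in diameter in the larger of two brass fittings on the shoulder (the small one is a safety valve); housing top 200 mm above the board, pin top 202 mm at joint value 0, 232 mm when fully out. A dark ring round the pin, 25 to 27 mm below its top, comes into sight when it is fully out
- pin_rod: the indicator pin itself, not to be touched; origin 2 mm below its top
- tap (a joint): angle of the tap's lever, rad: 0 open (along the pipe, pointing away from the tank), 1.571 closed (square across the pipe, pointing to the bleeder's own -x side, against its stop); starts between 0 and 0.5. Turns about a vertical axis, clockwise from above as it closes, and stays where it is left; takes about 1.5 N at the grip
- tap_hinge (a point): point on the lever's vertical hinge axis at the mid height of the grip, 163 mm above the board
- tap_tip (a point): point on the lever's middle line, 60 mm from the hinge, at the mid height of the grip: the black sleeve from 28 to 72 mm from the hinge, 16 mm wide and 14 mm high (156 to 170 mm above the board)
- fluid_bottle: bystander: white plastic bottle with screw cap, 60 mm across, 155 mm tall, standing beside the bleeder; origin at the centre of its underside
- cap_adapter: bystander: black knurled reservoir cap with a brass hose stub on top, 58 mm across, 44 mm tall, in front of the bleeder; origin at the centre of its underside
- tape_roll: bystander: roll of masking tape lying flat, 84 mm across, 24 mm tall; origin at the centre of its underside
- caliper: bystander: cast brake caliper lying on the board, about 140 x 170 x 72 mm; origin at the centre of its underside
- flare_wrench: bystander: flat steel wrench, 170 mm long, 8 mm thick, lying along its x axis; origin under its middle
- pliers: bystander: pliers with green handles, about 160 mm long along their x axis, 16 mm thick; origin under the pivot
- outlet_box: bystander: white double wall-socket box, 75 x 125 x 43 mm; origin at the centre of its underside

How it is judged:
On the way, in this order (a step that is already met when the one before it is completed fails the run):
1. the tap lever is pushed round to closed (value of joint tap above 1.4 rad), for 0.2 s.
2. the pin has been pumped fully out (value of joint pin above 0.0275 m), for 0.2 s.
At the end, for the whole second after the job is handed in: The tap lever is closed (within 10 degrees of its stop), the indicator pin stands out by more than 27.5 mm of its 30 mm, the pump knob is back up (within 4 mm), the bleeder stands upright and still within 40 mm of where it was, and every bystander is within 30 mm of where it was (value of joint tap above 1.4 rad and value of joint pin above 0.0275 m and value of joint plunger below 0.004 m and distance of bleeder from where it was at the start of the episode below 0.04 m and angle between bleeder's own z axis and vertical below 0.05 rad and linear speed of bleeder below 0.02 m/s and not (distance of fluid_bottle from where it was at the start of the episode above 0.03 m) and not (distance of cap_adapter from where it was at the start of the episode above 0.03 m) and not (distance of tape_roll from where it was at the start of the episode above 0.03 m) and not (distance of caliper from where it was at the start of the episode above 0.03 m) and not (distance of flare_wrench from where it was at the start of the episode above 0.03 m) and not (distance of pliers from where it was at the start of the episode above 0.03 m) and not (distance of outlet_box from where it was at the start of the episode above 0.03 m)); the robot touches nothing.
It fails at once if the pump is worked (knob down more than 8 mm) while the tap is still open (value of joint plunger above 0.008 m and value of joint tap below 1.4 rad).
It fails at once if the indicator pin is touched (contact force between the fingers and pin_rod above 0.5 N).
It fails at once if the bleeder is pushed with the arm or the gripper's body instead of the fingers (contact force between the arm and bleeder above 1 N).
It fails at once if the bleeder is lifted more than 10 mm, tipped or shoved more than 40 mm (height (world z) of bleeder above 0.01 m or angle between bleeder's own z axis and vertical above 0.15 rad or distance of bleeder from where it was at the start of the episode above 0.04 m).
It fails at once if a bystander is moved more than 30 mm (distance of any of fluid_bottle, cap_adapter, tape_roll, caliper, flare_wrench, pliers, outlet_box from where it was at the start of the episode above 0.03 m).
It also fails if it takes over 45 s, if anything falls off the work surface, if the arm or the gripper's body presses on something with over 40 N, if the wrist force passes 120 N, or if a joint passes its speed limit or range.

ROBOT

A 7-joint arm with a two-finger parallel gripper is mounted at the origin on the work surface. World frame = base frame: x ahead of the robot, y to its left, z up, the work surface at z = 0. Lengths are in m, angles in rad, forces in N, time in s.
With the tool pointing down it reaches from about 0.35 to 0.9 m from the base axis. Payload 8.1 kg.
Tool frame: the origin (TCP) lies on the centre line of the jaws, within the pads' length; the fingertips stand 17 mm ahead of it and the grasp point (between the pads) lies 2 mm behind it; x points along the fingers, y is the direction in which the jaws open and shut, and the axes are right-handed (so a half turn about x gives the same grasp; the last joint's range is limited). The gripper opens to 85 mm and grips with 20 to 120 N. Pads are 22 mm wide; open, the fingers measure 114 mm over their backs; the gripper's body (76 mm by 85 mm) begins 54 mm behind the grasp point. The pads swing forward as they close: fully open they stand 13 mm farther back than shut.
Start: joints at [1.233, 0.434, 0.025, 1.573, -0.012, 1.134, -0.075], TCP at [0.145, -0.608, 0.248] pointing down, gripper open.
Joint ranges: [-2.62, 2.62], [-0.44, 2.09], [-1.27, 1.32], [0.08, 2.57], [-1.32, 4.46], [0.12, 2], [-2.74, 2.74]. Speed limits (rad/s): [2.22, 2.22, 3.01, 3.01, 3.14, 3.14, 3.14].

INTERFACE

Orientations are given as a unit quaternion [w, x, y, z].
In Python, from workcell import read_state, read_camera, camera_info, workorder gives the robot as it stands.
- The arm moves only by the tool carry_out, never from a script. Its argument "series" is a list of rows, each an object with "offset": the shift along the tool's x, y, z in cm, a list of three; "spin": the turn about the tool's x in degrees; "claw": the opening, from 0 (shut) to 1 (fully open). A call has 1 to 10 rows; each row shifts and turns the commanded pose from where the row before left it, along the tool's axes as they then stand; what a row does not reach is not made up. A row lasts 1/10 s, in which the tool goes at most 50 mm and 8.59 degrees, less where a joint would pass 70% of its speed; a pose out of reach is approached as far as the arm can. A call with a gripper value outside its range is refused whole. The fingers move at their own pace and stop on an object; "force" is the grip in N (left out, the last holds). Time passes only in rows, so rows that do not move let the fingers close. It gives the time, the measured TCP pose, the force and the opening at its end, in the units of the state.
- read_state(): the state, without advancing time (a new reading comes with each control period).
- read_camera(name): name is "side" or "top"; returns (picture, depth): 420x560x3 uint8, red, green, blue; 420x560 float32, m along the optical axis (not along the pixel's ray), 0 where there is no reading.
- camera_info(name): a dict with "intrinsics" (3x3 intrinsics, pixels), "k1" (the pictures are not rectified: a ray, as slopes to the right and down, at radius r is drawn at 1 + k1 r^2 times it, then the intrinsics apply), "R" (3x3) and "t" (3): a world point X has camera coordinates R X + t. Camera axes: x right, y down, z forward; pixel columns grow to the right and rows downward; lengths in m; the calibration is good to about 2 mm. A picture is of the moment at which its call begins. camera_info takes no time and is no camera call.
- workorder.job_done(): hands the job in, once; it reports no verdict.
The state is a dict: "clock": time; "q": joint angles; "dq": joint speeds; "tau": joint torques, N m; "eef_pos": TCP position; "eef_rot": TCP orientation; "contact_force": force on the tool from outside, world axes, zero at the start; "torque": the same for the moment, N m; "width": opening from 0.0 (shut) to 1.0 (fully open).
Only numpy, scipy, OpenCV 4.12 (cv2) and the standard library are available. Lean on these libraries where they do the work, as an engineer would, in place of code of your own. Each camera call takes 0.05 s, during which the arm holds its last target.

## Working session

There is one attempt and no reset: what is moved stays moved. The work goes in short steps, Python scripts to look and compute and a tool call to move; the robot and the scene stay as the last step left them, time stands still between calls to the robot, and variables do not carry over. Pictures are saved under pics/ and viewed, and the job is handed in when it is done.

Besides the shell and the picture viewer there is one more tool, called after ">>>" as a command line: name --argument value ..., lists and objects as JSON in quotes. carry_out: Moves the arm, as the interface text tells. Its arguments: {"type":"object","properties":{"series":{"type":"array","items":{"type":"object","properties":{"offset":{"type":"array","items":{"type":"number"}},"spin":{"type":"number"},"claw":{"type":"number"}}}},"force":{"type":"number"}},"required":["series"]}

```bash
mkdir -p pics; ls; cat > h.py <<'E'
import numpy as np, cv2
from workcell import *
def snap(n,f):
    p,d=read_camera(n); cv2.imwrite(f'pics/{f}.png',p[:,:,::-1]); np.save(f'pics/{f}.npy',d); return p,d
def world(n,u,v,z):
    c=camera_info(n);K=np.array(c['intrinsics']);k1=c['k1'];R=np.array(c['R']);t=np.array(c['t'])
    a=cv2.undistortPoints(np.array([[[u,v]]],float),K,np.array([k1,0,0,0,0.]))[0,0]
    return R.T@(np.array([a[0],a[1],1])*z-t)
def onplane(n,u,v,h):
    a=world(n,u,v,0.);b=world(n,u,v,1.); return a+(b-a)*(h-a[2])/(b[2]-a[2])
def proj(n,X):
    c=camera_info(n);K=np.array(c['intrinsics']);R=np.array(c['R']);t=np.array(c['t'])
    r=cv2.Rodrigues(R)[0]
    return cv2.projectPoints(np.array([X],float),r,t,K,np.array([c['k1'],0,0,0,0.]))[0][0,0]
E
python3 - <<'E'
from h import *
for n in('top','side'):
    snap(n,n+'0'); c=camera_info(n); print(n,c)
print(read_state())
E
```

```text
pics
top {'intrinsics': array([[396.3109691 ,   0.        , 276.64797014],
       [  0.        , 396.3109691 , 213.18571376],
       [  0.        ,   0.        ,   1.        ]]), 'k1': -0.11176718672251278, 'R': array([[ 0.00477499, -0.99984331,  0.01704558],
       [-0.98167496, -0.00793417, -0.19039778],
       [ 0.19050319, -0.01582407, -0.98155903]]), 't': array([-4.87517767e-04,  5.61748636e-01,  1.03292820e+00])}
side {'intrinsics': array([[400.7662405 ,   0.        , 278.78015606],
       [  0.        , 400.7662405 , 208.29972985],
       [  0.        ,   0.        ,   1.        ]]), 'k1': -0.05045211081571898, 'R': array([[-0.9125829 , -0.40831869, -0.02164028],
       [-0.20341759,  0.49927054, -0.84222931],
       [ 0.35470232, -0.76420205, -0.53868496]]), 't': array([0.50770475, 0.26135117, 1.04597893])}
{'clock': 0.1, 'q': array([ 1.23339083,  0.43515281,  0.02499084,  1.57399776, -0.01160574,
        1.13396283, -0.07510429]), 'dq': array([ 2.23514695e-04, -1.46384098e-03,  6.46745072e-04, -2.46363395e-03,
        4.33332633e-05,  1.18435912e-03,  7.18103679e-04]), 'tau': array([ 2.88921627e-03, -6.71761680e+01,  1.02761060e+00, -3.16904211e+01,
        1.56902644e-02,  7.13920046e-03,  8.07254594e-06]), 'eef_pos': array([ 0.14525721, -0.60746237,  0.24760815]), 'eef_rot': array([-0.08231788, -0.7021412 , -0.08326909,  0.70234447]), 'contact_force': array([0.44377646, 0.24367431, 0.55954478]), 'torque': array([ 0.02780931,  0.04654458, -0.00679573]), 'width': 1.001365609433686}
```

View pics/top0.png

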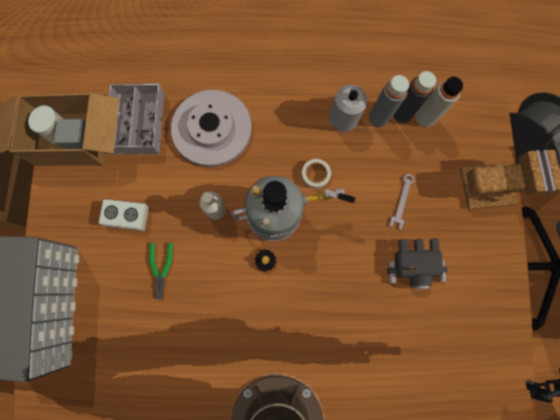

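View pics/side0.png

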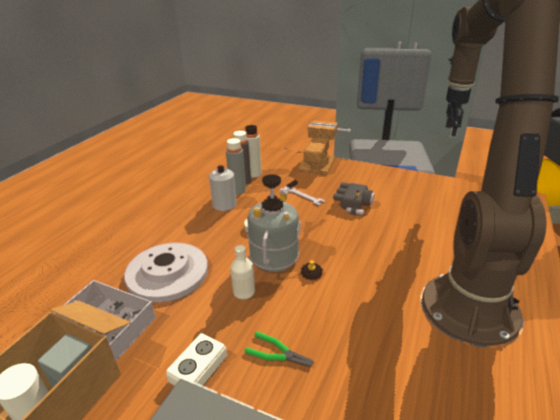

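```bash
python3 - <<'E'
from h import *
a=cv2.imread('pics/top0.png')[140:290,190:380]; cv2.imwrite('pics/t0c.png',cv2.resize(a,None,fx=4,fy=4,interpolation=cv2.INTER_CUBIC))
a=cv2.imread('pics/side0.png')[165:305,215:365]; cv2.imwrite('pics/s0c.png',cv2.resize(a,None,fx=4,fy=4,interpolation=cv2.INTER_CUBIC))
E
```

```text
(no output)
```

View pics/t0c.png

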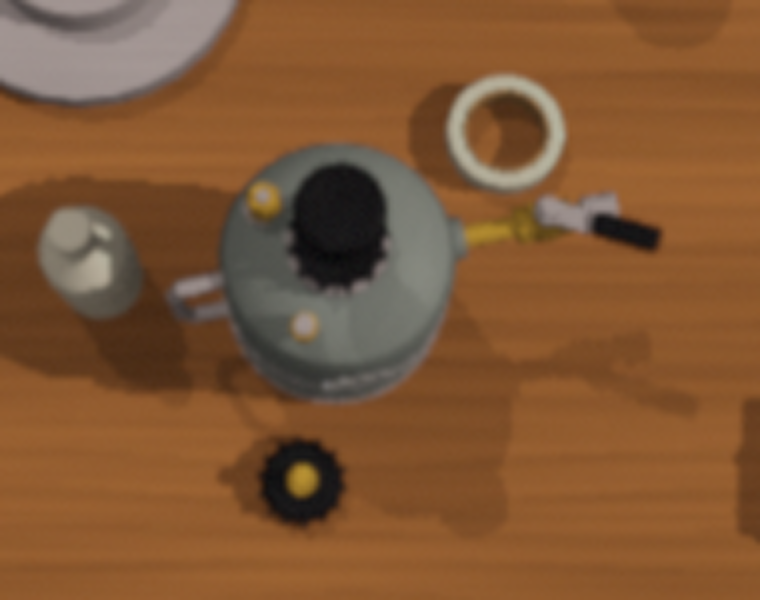

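View pics/s0c.png

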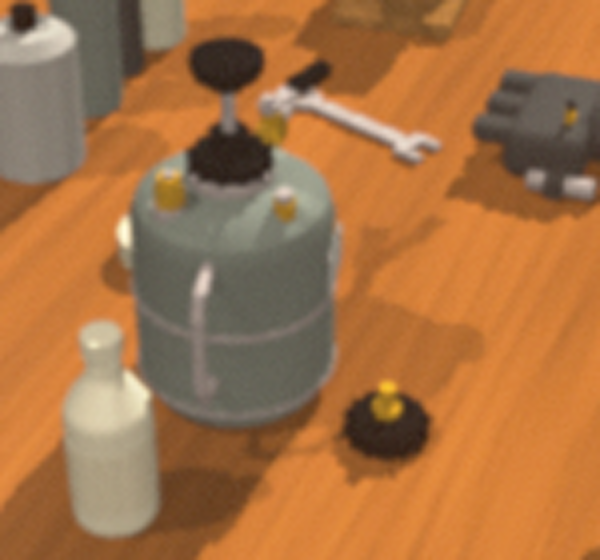

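```bash
python3 - <<'E'
from h import *
d=np.load('pics/top0.npy')
def f(x,y): return (x+.5)/4-.5+190,(y+.5)/4-.5+140
for nm,x,y,h in [('knob',339,204,.28),('hinge',548,210,.165),('gripin',597,222,.17),('gripout',658,238,.17),('pipeend',616,201,.145),('pipe0',470,235,.143),('pin',264,192,.205),('capad',302,480,.044),('tape',507,132,.024),('bottle',70,228,.155),('safety',304,323,.19)]:
    u,v=f(x,y); z=d[int(round(v)),int(round(u))]
    print(nm,np.round(onplane('top',u,v,h),4),np.round(world('top',u,v,z),4))
ds=np.load('pics/side0.npy')
def g(x,y): return (x+.5)/4-.5+215,(y+.5)/4-.5+165
for nm,x,y,h in [('knob',226,62,.28),('gripout',322,72,.163),('pin',170,175,.207),('hinge',270,105,.165)]:
    u,v=g(x,y); z=ds[int(round(v)),int(round(u))]
    print(nm,np.round(onplane('side',u,v,h),4),np.round(world('side',u,v,z),4))
# knob by depth
for n,D in(('top',d),('side',ds)):
    P=np.array([world(n,u,v,D[v,u]) for v in range(140,290) for u in range(190,380) if D[v,u]>0])
    m=(P[:,2]>.255)&(P[:,2]<.3); q=P[m]; print(n,m.sum(),q.min(0),q.max(0),q.mean(0))
    if n=='top':
        m=(P[:,2]>.135)&(P[:,2]<.185); q=P[m]; q=q[np.abs(q[:,1]-P[:,1].mean())>0]
        s=q[q[:,1]<.0-0.07]; print(np.round(s[np.argsort(s[:,1])],3)[::6])
E
```

```text
knob [0.5681 0.012  0.28  ] [0.5674 0.012  0.2827]
hinge [ 0.5947 -0.1195  0.165 ] [ 0.595  -0.1196  0.1638]
gripin [ 0.5861 -0.1492  0.17  ] [ 0.5865 -0.1495  0.1682]
gripout [ 0.5763 -0.1871  0.17  ] [ 0.577  -0.1877  0.1672]
pipeend [ 0.6061 -0.1662  0.145 ] [ 0.6431 -0.1936  0.0016]
pipe0 [ 0.5834 -0.0726  0.143 ] [ 0.5842 -0.0729  0.1395]
pin [0.5941 0.056  0.205 ] [0.5951 0.0561 0.2012]
capad [0.4352 0.0336 0.044 ] [0.4353 0.0336 0.0439]
tape [ 0.6878 -0.1116  0.024 ] [ 0.6947 -0.1143  0.0013]
bottle [0.583  0.1791 0.155 ] [0.5832 0.1793 0.1541]
safety [0.5177 0.0315 0.19  ] [0.5182 0.0315 0.187 ]
knob [0.5606 0.026  0.28  ] [0.5616 0.0238 0.2787]
gripout [ 0.5753 -0.181   0.163 ] [ 0.5722 -0.1733  0.1676]
pin [0.5869 0.0653 0.207 ] [0.5893 0.061  0.2039]
hinge [ 0.5916 -0.1132  0.165 ] [ 0.5923 -0.1147  0.1641]Traceback (most recent call last):
  File "<stdin>", line 14, in <module>
  File "h.py", line 6, in world
    c=camera_info(n);K=np.array(c['intrinsics']);k1=c['k1'];R=np.array(c['R']);t=np.array(c['t'])
ValueError: time passes only in moves, steps and waits
```

```bash
python3 - <<'E'
import re
s=open('h.py').read()
s=s.replace("def snap","import pickle,os\nif not os.path.exists('ci.pkl'):\n    pickle.dump({n:camera_info(n) for n in('top','side')},open('ci.pkl','wb'))\nCI=pickle.load(open('ci.pkl','rb'))\ndef snap",1)
s=s.replace("c=camera_info(n)","c=CI[n]")
open('h.py','w').write(s)
E
cat > ov.py <<'E'
from h import *
def overlay(img,n,pts,out,box,k=4):
    a=cv2.imread(f'pics/{img}.png')[box[1]:box[3],box[0]:box[2]]
    a=cv2.resize(a,None,fx=k,fy=k,interpolation=cv2.INTER_CUBIC)
    for X,col in pts:
        p=(proj(n,X)+.5-np.array(box[:2]))*k-.5
        cv2.circle(a,tuple(int(round(i)) for i in p),1,col,-1)
    cv2.imwrite(f'pics/{out}.png',a)
def circ(c,r,h,col,m=60): return [([c[0]+r*np.cos(t),c[1]+r*np.sin(t),h],col) for t in np.linspace(0,2*np.pi,m)]
def model(c,yaw,tap,pin):
    R=np.array([[np.cos(yaw),-np.sin(yaw)],[np.sin(yaw),np.cos(yaw)]])
    w=lambda p:np.array(c)+R@np.array(p)
    P=circ(c,.027,.28,(0,0,255))+circ(c,.075,.0,(255,0,0))
    P+=circ(w([.0368,.0368]),.004,.202+pin,(0,255,0),12)
    h=w([0,-.134]); P+=[([*h,.163],(0,255,255))]
    th=yaw-np.pi/2-tap; e=np.array([np.cos(th),np.sin(th)]); nn=np.array([-e[1],e[0]])
    for s in np.linspace(.028,.072,10):
        for q in(-.008,.008): P.append(([*(h+e*s+nn*q),.17],(255,0,255)))
    for s in np.linspace(.08,.183,20): P.append(([*w([0,-s]),.143],(255,255,0)))
    return P
E
python3 - <<'E'
from ov import *
P=model([.568,.012],.194,.46,.005)
overlay('top0','top',P,'to1',(190,140,380,290)); overlay('side0','side',P,'so1',(215,165,365,305))
d=np.load('pics/top0.npy');ds=np.load('pics/side0.npy')
for n,D in(('top',d),('side',ds)):
    q=np.array([X for v in range(150,280) for u in range(200,370) if D[v,u]>0 for X in [world(n,u,v,D[v,u])] if .262<X[2]<.3])
    print(n,len(q),q.min(0),q.max(0),q.mean(0))
E
```

```text
top 449 [ 0.54013457 -0.01381463  0.26850499] [0.59141127 0.03696375 0.28371731] [0.56489062 0.01196871 0.27829546]
side 207 [ 0.54123883 -0.00989553  0.26342687] [0.5913944  0.04192023 0.28207071] [0.56298008 0.02230512 0.27630719]
```

View pics/to1.png

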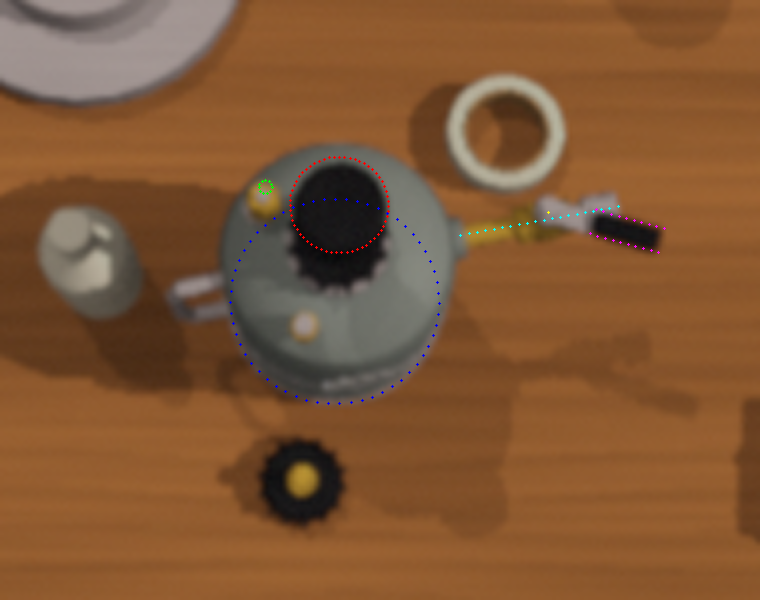

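View pics/so1.png

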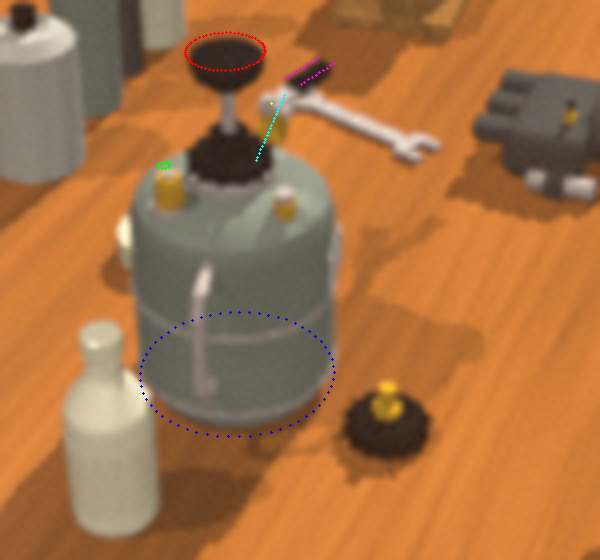

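```bash
cat > t.py <<'E'
from h import *
from scipy.spatial.transform import Rotation as Ro
def toolR(s): q=s['eef_rot']; return Ro.from_quat([q[1],q[2],q[3],q[0]]).as_matrix()
def st():
    s=read_state(); R=toolR(s); print('clk',s['clock'],'pos',np.round(s['eef_pos'],4),'F',np.round(s['contact_force'],2),'w',round(s['width'],3)); print(np.round(R,3)); return s,R
def to(target,R=None,p=None):
    s=read_state(); return np.round((toolR(s).T@(np.array(target)-s['eef_pos']))*100,2)
E
python3 - <<'E'
from t import *
st()
for T in ([.62,-.2,.248],[.62,-.2,.175]): print(to(T))
c=np.array([.5665,.0125]);h=np.array([.5945,-.1195]);yaw=.194
for tap in (.46,.8,1.1,1.4,1.571):
    th=yaw-np.pi/2-tap; e=np.array([np.cos(th),np.sin(th)]); n=np.array([-e[1],e[0]])
    print(tap,np.round(h+.055*e,4),'e',np.round(e,3),'n',np.round(n,3),np.round(h+.055*e+n*.023,4))
E
```

```text
clk 0.1 pos [ 0.1453 -0.6075  0.2476] F [0.44 0.24 0.56] w 1.001
[[-0.     0.233 -0.973]
 [ 0.001 -0.973 -0.233]
 [-1.    -0.001  0.   ]]
[-1.000e-02 -2.859e+01 -5.565e+01]
[  7.29 -28.58 -55.65]
0.46 [ 0.58   -0.1726] e [-0.263 -0.965] n [ 0.965 -0.263] [ 0.6022 -0.1786]
0.8 [ 0.5632 -0.1647] e [-0.57  -0.822] n [ 0.822 -0.57 ] [ 0.5821 -0.1778]
1.1 [ 0.5512 -0.1534] e [-0.787 -0.617] n [ 0.617 -0.787] [ 0.5654 -0.1715]
1.4 [ 0.5431 -0.1391] e [-0.934 -0.357] n [ 0.357 -0.934] [ 0.5513 -0.1606]
1.571 [ 0.5405 -0.1301] e [-0.981 -0.193] n [ 0.193 -0.981] [ 0.545  -0.1527]
```

>>> carry_out --series '[{"spin": 6.75, "claw": 0}, {"spin": 6.75, "claw": 0}, {"offset": [0, -2, -2.3], "claw": 0}, {"offset": [0, -2, -2.3], "claw": 0}, {"offset": [0, -2, -2.3], "claw": 0}, {"offset": [0, -2, -2.3], "claw": 0}, {"offset": [0, -2, -2.3], "claw": 0}, {"offset": [0, -2, -2.3], "claw": 0}, {"offset": [0, -2, -2.3], "claw": 0}, {"offset": [0, -2, -2.3], "claw": 0}]' --force 60

```text
validation failed for argument at $.se...
```

>>> carry_out --series '[{"offset": [0, -2.5, -2.7], "claw": 0}, {"offset": [0, -2.5, -2.7], "claw": 0}, {"offset": [0, -2.5, -2.7], "claw": 0}, {"offset": [0, -2.5, -2.7], "claw": 0}, {"offset": [0, -2.5, -2.7], "claw": 0}, {"offset": [0, -2.5, -2.7], "claw": 0}, {"offset": [0, -2.5, -2.7], "claw": 0}, {"offset": [0, -2.5, -2.7], "claw": 0}, {"offset": [0, -2.5, -2.7], "claw": 0}, {"claw": 0}]'

```text
validation failed for argument at $.se...
```

```bash
python3 - <<'E'
from t import *
st(); print(to([.625,-.183,.248]))
E
```

```text
clk 0.1 pos [ 0.1453 -0.6075  0.2476] F [0.44 0.24 0.56] w 1.001
[[-0.     0.233 -0.973]
 [ 0.001 -0.973 -0.233]
 [-1.    -0.001  0.   ]]
[-1.000e-02 -3.013e+01 -5.653e+01]
```

>>> carry_out --series '[{"offset": [0, 0, 0], "spin": 6.75, "claw": 0}, {"offset": [0, 0, 0], "spin": 6.75, "claw": 0}, {"offset": [0, -2, -2.3], "spin": 0, "claw": 0}, {"offset": [0, -2, -2.3], "spin": 0, "claw": 0}, {"offset": [0, -2, -2.3], "spin": 0, "claw": 0}, {"offset": [0, -2, -2.3], "spin": 0, "claw": 0}, {"offset": [0, -2, -2.3], "spin": 0, "claw": 0}, {"offset": [0, -2, -2.3], "spin": 0, "claw": 0}, {"offset": [0, -2, -2.3], "spin": 0, "claw": 0}, {"offset": [0, -2, -2.3], "spin": 0, "claw": 0}]' --force 60

```text
clock: 1.1
eef_pos: [0.3302, -0.4469, 0.248]
eef_rot: [0.0, -0.707, 0.0, 0.707]
contact_force: [0.5, -1.1, 0.3]
width: -0.006
```

>>> carry_out --series '[{"offset": [0, -2.9, -3.3], "spin": 0, "claw": 0}, {"offset": [0, -2.9, -3.3], "spin": 0, "claw": 0}, {"offset": [0, -2.9, -3.3], "spin": 0, "claw": 0}, {"offset": [0, -2.9, -3.3], "spin": 0, "claw": 0}, {"offset": [0, -2.9, -3.3], "spin": 0, "claw": 0}, {"offset": [0, -2.9, -3.3], "spin": 0, "claw": 0}, {"offset": [0, -2.9, -3.3], "spin": 0, "claw": 0}, {"offset": [0, -2.9, -3.3], "spin": 0, "claw": 0}, {"offset": [0, -2.9, -3.3], "spin": 0, "claw": 0}, {"offset": [0, 0, 0], "spin": 0, "claw": 0}]'

```text
clock: 2.1
eef_pos: [0.6307, -0.1798, 0.2473]
eef_rot: [0.001, 0.707, 0.004, -0.707]
contact_force: [0.1, 0.6, 0.6]
width: 0.002
```

```bash
python3 - <<'E'
from t import *
st(); print(to([.622,-.18,.175]))
snap('top','t1');snap('side','s1')
a=cv2.imread('pics/t1.png')[140:290,190:380]; a=cv2.resize(a,None,fx=4,fy=4)
b=cv2.imread('pics/s1.png')[120:270,215:405]; b=cv2.resize(b,None,fx=4,fy=4)
cv2.imwrite('pics/t1c.png',a);cv2.imwrite('pics/s1c.png',b)
E
```

```text
clk 2.1 pos [ 0.6307 -0.1798  0.2473] F [0.1  0.56 0.63] w 0.002
[[ 0.001  0.008 -1.   ]
 [ 0.004 -1.    -0.008]
 [-1.    -0.004 -0.001]]
[7.23 0.05 0.87]
```

View pics/t1c.png

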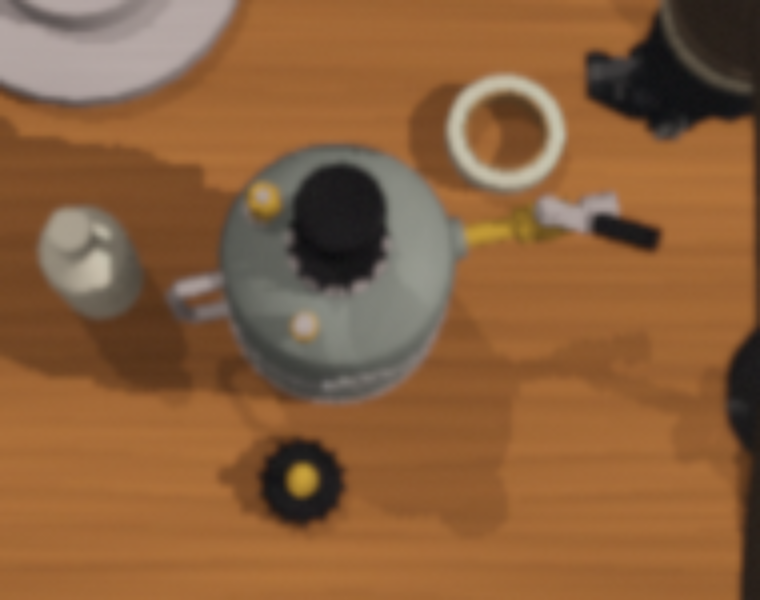

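View pics/s1c.png

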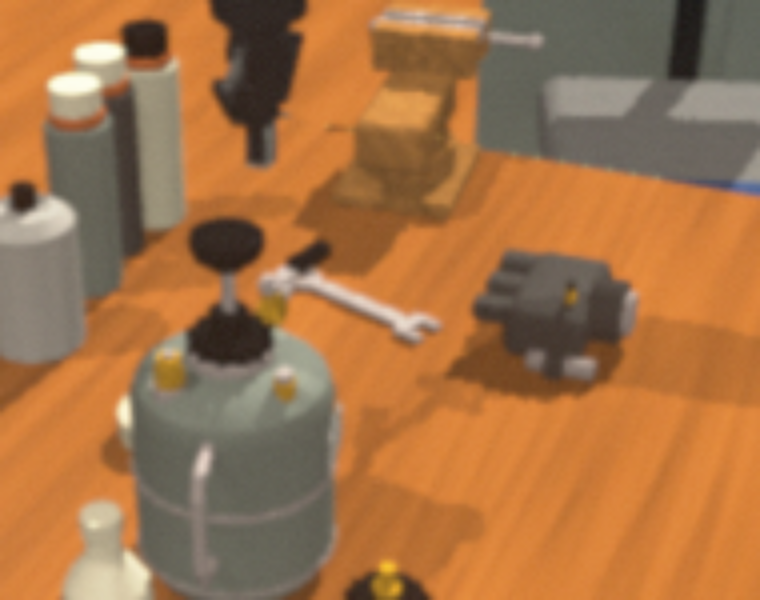

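>>> carry_out --series '[{"offset": [2, 0, 0], "spin": 0, "claw": 0}, {"offset": [2, 0, 0], "spin": 0, "claw": 0}, {"offset": [2, 0, 0], "spin": 0, "claw": 0}, {"offset": [1.2, 0, 0], "spin": 0, "claw": 0}, {"offset": [0, 0, 0], "spin": 0, "claw": 0}, {"offset": [0, 0, 1], "spin": 0, "claw": 0}, {"offset": [0, 0, 1], "spin": 0, "claw": 0}, {"offset": [0, 0, 1], "spin": 0, "claw": 0}, {"offset": [0, -0.1, 1], "spin": 0, "claw": 0}, {"offset": [0, -0.1, 1], "spin": 0, "claw": 0}]'

```text
clock: 3.2
eef_pos: [0.5763, -0.1852, 0.177]
eef_rot: [-0.0, 0.708, -0.0, -0.707]
contact_force: [1.3, 0.3, -0.1]
width: 0.001
```

```bash
python3 - <<'E'
from t import *
st()
snap('top','t2');snap('side','s2')
a=cv2.imread('pics/t2.png')[140:290,190:380]; a=cv2.resize(a,None,fx=4,fy=4)
b=cv2.imread('pics/s2.png')[120:270,215:405]; b=cv2.resize(b,None,fx=4,fy=4)
cv2.imwrite('pics/t2c.png',a);cv2.imwrite('pics/s2c.png',b)
E
```

```text
clk 3.2 pos [ 0.5763 -0.1852  0.177 ] F [ 1.33  0.34 -0.06] w 0.001
[[ 0.002 -0.001 -1.   ]
 [-0.    -1.     0.001]
 [-1.     0.    -0.002]]
```

View pics/t2c.png

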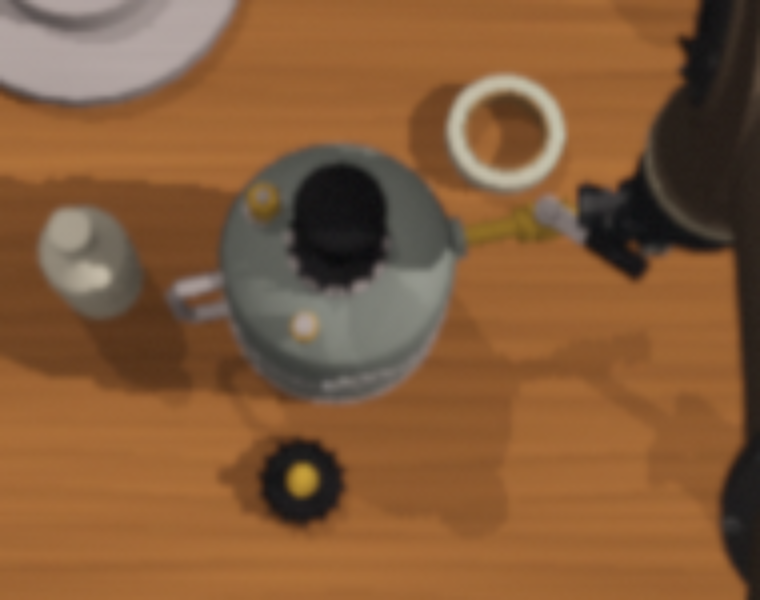

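View pics/s2c.png

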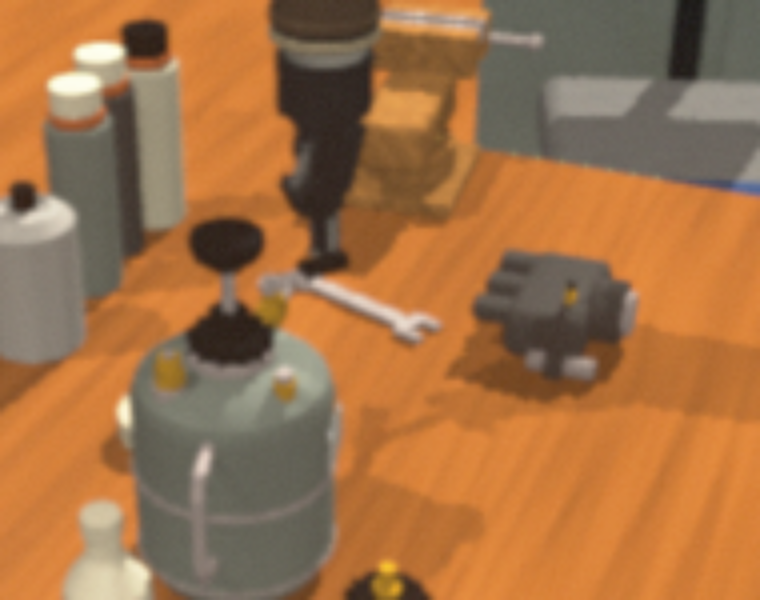

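>>> carry_out --series '[{"offset": [0, -0.5, 0.6], "spin": 0, "claw": 0}, {"offset": [0, -0.5, 0.6], "spin": 0, "claw": 0}, {"offset": [0, -0.5, 0.6], "spin": 0, "claw": 0}, {"offset": [0, -0.5, 0.6], "spin": 0, "claw": 0}, {"offset": [0, -0.5, 0.4], "spin": 0, "claw": 0}, {"offset": [0, -0.4, 0.2], "spin": 0, "claw": 0}, {"offset": [0, 0, 0], "spin": 0, "claw": 0}]'

```text
clock: 4.0
eef_pos: [0.5465, -0.1552, 0.1763]
eef_rot: [0.0, -0.707, -0.0, 0.707]
contact_force: [0.1, -0.3, 0.3]
width: -0.001
```

```bash
python3 - <<'E'
from t import *
st()
snap('top','t3')
a=cv2.imread('pics/t3.png')[140:290,190:380]; a=cv2.resize(a,None,fx=4,fy=4)
cv2.imwrite('pics/t3c.png',a)
E
```

```text
clk 4.0 pos [ 0.5465 -0.1552  0.1763] F [ 0.06 -0.27  0.26] w -0.001
[[-0.  0. -1.]
 [ 0. -1. -0.]
 [-1. -0.  0.]]
```

View pics/t3c.png

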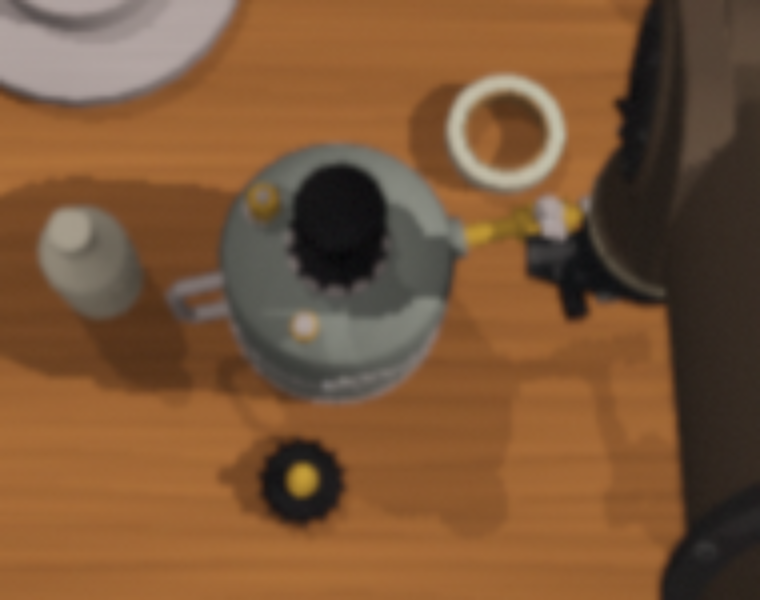

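>>> carry_out --series '[{"offset": [0, -0.3, 0], "spin": 0, "claw": 0}, {"offset": [0, -0.3, 0], "spin": 0, "claw": 0}, {"offset": [0, 0, 0], "spin": 0, "claw": 0}]'

```text
clock: 4.35
eef_pos: [0.5464, -0.1524, 0.1762]
eef_rot: [-0.0, -0.707, 0.002, 0.707]
contact_force: [-1.0, -6.4, -0.2]
width: 0.001
```

>>> carry_out --series '[{"offset": [0, 1, 0], "spin": 0, "claw": 0}, {"offset": [0, 1.5, 0], "spin": 0, "claw": 0}, {"offset": [0, 2, 0], "spin": 0, "claw": 0}, {"offset": [-4, 1, 0], "spin": 0, "claw": 0}, {"offset": [-4, 1, 0], "spin": 0, "claw": 0}, {"offset": [-4, 2, 0], "spin": 0, "claw": 0}, {"offset": [-4, 3, 0], "spin": 0, "claw": 0}, {"offset": [0, 3, 0], "spin": 0, "claw": 0}, {"offset": [0, 0, 0], "spin": 0, "claw": 0}]'

```text
clock: 5.25
eef_pos: [0.5454, -0.3017, 0.3373]
eef_rot: [-0.002, 0.708, -0.004, -0.707]
contact_force: [-0.9, 0.5, -0.5]
width: 0.004
```

```bash
python3 - <<'E'
from ov import *
from t import *
st()
snap('top','t4');snap('side','s4')
P=model([.5665,.0125],.194,1.571,.001)
overlay('t4','top',P,'t4c',(190,140,380,290)); overlay('s4','side',P,'s4c',(215,145,365,285))
E
```

```text
clk 5.25 pos [ 0.5454 -0.3017  0.3373] F [-0.88  0.49 -0.48] w 0.004
[[ 0.001 -0.008 -1.   ]
 [-0.004 -1.     0.008]
 [-1.     0.004 -0.001]]
```

View pics/t4c.png

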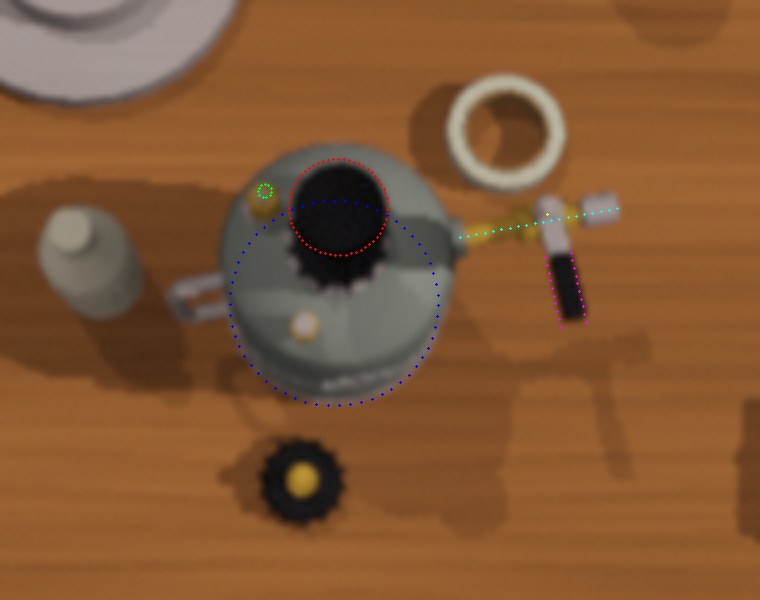

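View pics/s4c.png

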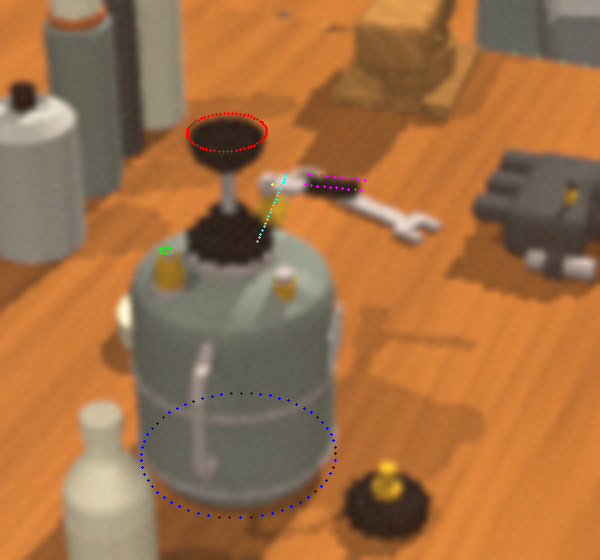

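>>> carry_out --series '[{"offset": [0, -3.5, -0.25], "spin": 0, "claw": 0}, {"offset": [0, -3.5, -0.25], "spin": 0, "claw": 0}, {"offset": [0, -3.5, -0.25], "spin": 0, "claw": 0}, {"offset": [0, -3.5, -0.25], "spin": 0, "claw": 0}, {"offset": [0, -3.5, -0.25], "spin": 0, "claw": 0}, {"offset": [0, -3.5, -0.25], "spin": 0, "claw": 0}, {"offset": [0, -3.5, -0.25], "spin": 0, "claw": 0}, {"offset": [0, -3.5, -0.25], "spin": 0, "claw": 0}, {"offset": [0, -3.3, -0.2], "spin": 0, "claw": 0}, {"offset": [0, 0, 0], "spin": 0, "claw": 0}]'

```text
clock: 6.35
eef_pos: [0.5681, 0.0249, 0.3358]
eef_rot: [-0.002, -0.707, -0.004, 0.708]
contact_force: [0.4, 1.4, -0.2]
width: -0.003
```

```bash
python3 - <<'E'
from ov import *
from t import *
s,R=st();print(to([.5655,.013,.305]))
snap('side','s5')
overlay('s5','side',[(s['eef_pos']+R[:,0]*.017,(0,0,255))],'s5c',(215,105,365,245))
E
```

```text
clk 6.35 pos [0.5681 0.0249 0.3358] F [ 0.4   1.39 -0.22] w -0.003
[[-0.001  0.009 -1.   ]
 [ 0.003 -1.    -0.009]
 [-1.    -0.003  0.001]]
[3.08 1.2  0.27]
```

View pics/s5c.png

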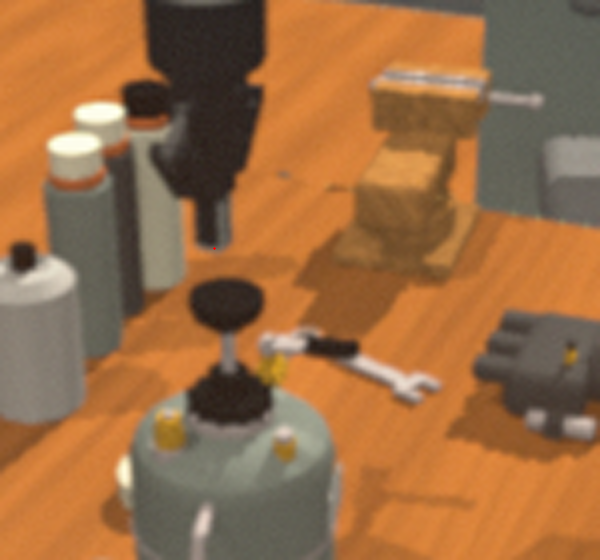

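>>> carry_out --series '[{"offset": [0, 0, 0], "spin": 0, "claw": 0}, {"offset": [0, 0, 0], "spin": 0, "claw": 0}]'

```text
clock: 6.6
eef_pos: [0.5688, 0.0166, 0.336]
eef_rot: [0.001, -0.707, 0.001, 0.707]
contact_force: [-0.9, 0.3, -0.0]
width: 0.004
```

>>> carry_out --series '[{"offset": [1, 0.4, 0.3], "spin": 0, "claw": 0}, {"offset": [1.5, 0, 0], "spin": 0, "claw": 0}, {"offset": [0.5, 0, 0], "spin": 0, "claw": 0}, {"offset": [0, 0, 0], "spin": 0, "claw": 0}, {"offset": [0, 0, 0], "spin": 0, "claw": 0}]'

```text
clock: 7.1
eef_pos: [0.566, 0.0134, 0.3065]
eef_rot: [-0.0, 0.707, -0.001, -0.707]
contact_force: [-0.0, -0.1, 0.4]
width: -0.003
```

```bash
python3 - <<'E'
from ov import *
from t import *
s,R=st()
snap('side','s6');snap('top','t6')
overlay('s6','side',[(s['eef_pos']+R[:,0]*.017,(0,0,255))],'s6c',(215,105,365,245))
overlay('t6','top',[(s['eef_pos']+R[:,0]*.017,(0,0,255))],'t6c',(190,140,380,290))
E
```

```text
clk 7.1 pos [0.566  0.0134 0.3065] F [-0.04 -0.1   0.43] w -0.003
[[ 0.    -0.001 -1.   ]
 [-0.    -1.     0.001]
 [-1.     0.    -0.   ]]
```

View pics/s6c.png

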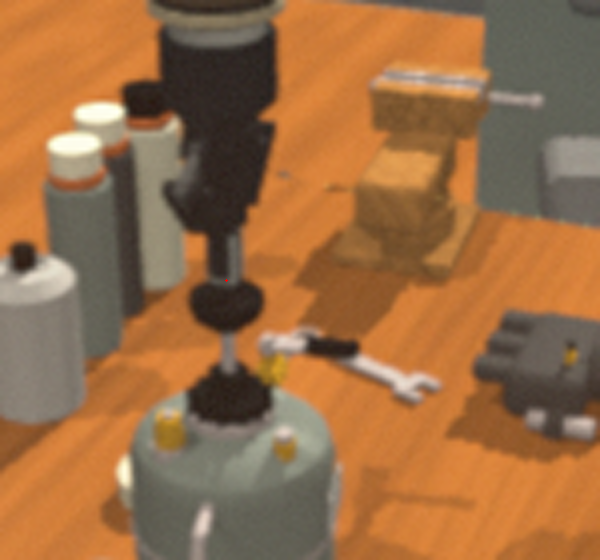

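View pics/t6c.png

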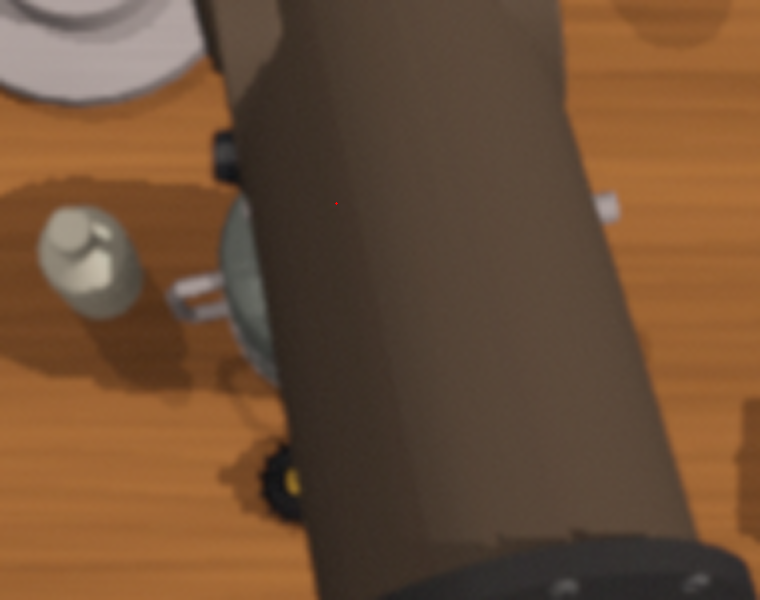

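>>> carry_out --series '[{"offset": [0.8, 0, 0], "spin": 0, "claw": 0}, {"offset": [0.8, 0, 0], "spin": 0, "claw": 0}, {"offset": [0.8, 0, 0], "spin": 0, "claw": 0}, {"offset": [0.8, 0, 0], "spin": 0, "claw": 0}, {"offset": [0.8, 0, 0], "spin": 0, "claw": 0}, {"offset": [0.3, 0, 0], "spin": 0, "claw": 0}, {"offset": [0, 0, 0], "spin": 0, "claw": 0}]'

```text
clock: 7.9
eef_pos: [0.5668, 0.0139, 0.2668]
eef_rot: [-0.0, 0.709, -0.0, -0.706]
contact_force: [-9.8, -0.7, 30.1]
width: 0.0
```

>>> carry_out --series '[{"offset": [-0.8, 0, 0], "spin": 0, "claw": 0}, {"offset": [-0.8, 0, 0], "spin": 0, "claw": 0}, {"offset": [-0.9, 0, 0], "spin": 0, "claw": 0}, {"offset": [-0.9, 0, 0], "spin": 0, "claw": 0}, {"offset": [-0.9, 0, 0], "spin": 0, "claw": 0}, {"offset": [0, 0, 0], "spin": 0, "claw": 0}, {"offset": [0, 0, 0], "spin": 0, "claw": 0}, {"offset": [0, 0, 0], "spin": 0, "claw": 0}]'

```text
clock: 8.7
eef_pos: [0.5655, 0.0137, 0.3055]
eef_rot: [0.0, -0.707, 0.0, 0.708]
contact_force: [-0.9, -0.1, 0.1]
width: -0.0
```

```bash
python3 - <<'E'
from ov import *
from t import *
s,R=st()
snap('side','s7')
overlay('s7','side',model([.5665,.0125],.194,1.571,.028)[120:132],'s7c',(230,145,330,220),7)
E
```

```text
clk 8.7 pos [0.5655 0.0137 0.3055] F [-0.92 -0.05  0.09] w -0.0
[[-0.001 -0.001 -1.   ]
 [-0.    -1.     0.001]
 [-1.     0.     0.001]]
```

View pics/s7c.png

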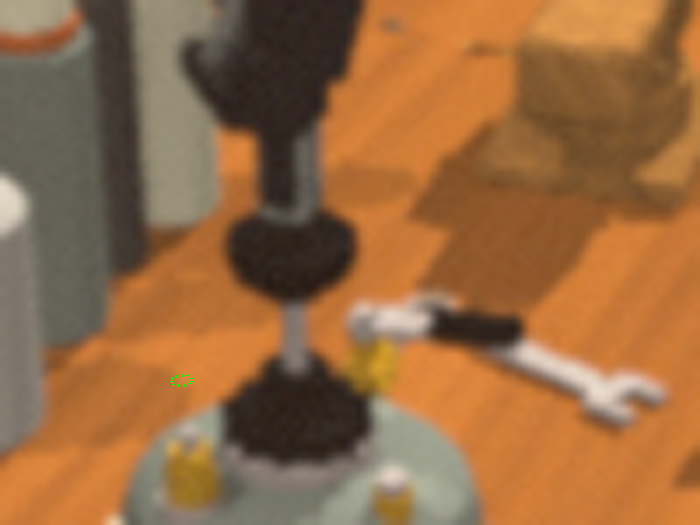

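>>> carry_out --series '[{"offset": [0.9, 0, 0], "spin": 0, "claw": 0}, {"offset": [0.9, 0, 0], "spin": 0, "claw": 0}, {"offset": [0.9, 0, 0], "spin": 0, "claw": 0}, {"offset": [0.9, 0, 0], "spin": 0, "claw": 0}, {"offset": [0.7, 0, 0], "spin": 0, "claw": 0}, {"offset": [0, 0, 0], "spin": 0, "claw": 0}, {"offset": [0, 0, 0], "spin": 0, "claw": 0}]'

```text
clock: 9.45
eef_pos: [0.5666, 0.0138, 0.2668]
eef_rot: [-0.0, 0.709, -0.0, -0.706]
contact_force: [-11.1, -1.4, 34.6]
width: -0.003
```

>>> carry_out --series '[{"offset": [-0.8, 0, 0], "spin": 0, "claw": 0}, {"offset": [-0.8, 0, 0], "spin": 0, "claw": 0}, {"offset": [-0.9, 0, 0], "spin": 0, "claw": 0}, {"offset": [-0.9, 0, 0], "spin": 0, "claw": 0}, {"offset": [-0.9, 0, 0], "spin": 0, "claw": 0}, {"offset": [0, 0, 0], "spin": 0, "claw": 0}, {"offset": [0, 0, 0], "spin": 0, "claw": 0}, {"offset": [0, 0, 0], "spin": 0, "claw": 0}]'

```text
clock: 10.25
eef_pos: [0.5655, 0.0137, 0.3055]
eef_rot: [0.0, -0.707, 0.0, 0.708]
contact_force: [0.6, 0.0, 1.0]
width: 0.001
```

```bash
python3 - <<'E'
from ov import *
from t import *
s,R=st()
snap('side','s8')
overlay('s8','side',model([.5665,.0125],.194,1.571,.028)[120:132],'s8c',(230,145,330,220),7)
E
```

```text
clk 10.25 pos [0.5655 0.0137 0.3055] F [0.61 0.03 0.97] w 0.001
[[-0.001 -0.001 -1.   ]
 [-0.    -1.     0.001]
 [-1.     0.     0.001]]
```

View pics/s8c.png

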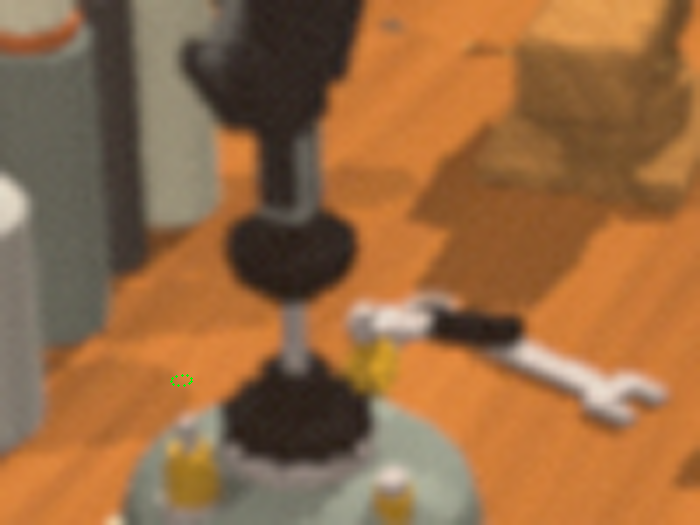

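>>> carry_out --series '[{"offset": [0.9, 0, 0], "spin": 0, "claw": 0}, {"offset": [0.9, 0, 0], "spin": 0, "claw": 0}, {"offset": [0.9, 0, 0], "spin": 0, "claw": 0}, {"offset": [0.9, 0, 0], "spin": 0, "claw": 0}, {"offset": [0.7, 0, 0], "spin": 0, "claw": 0}, {"offset": [0, 0, 0], "spin": 0, "claw": 0}, {"offset": [0, 0, 0], "spin": 0, "claw": 0}]'

```text
clock: 11.0
eef_pos: [0.5666, 0.0139, 0.2668]
eef_rot: [-0.0, 0.709, -0.0, -0.706]
contact_force: [-11.2, -0.6, 33.8]
width: -0.005
```

>>> carry_out --series '[{"offset": [-0.8, 0, 0], "spin": 0, "claw": 0}, {"offset": [-0.8, 0, 0], "spin": 0, "claw": 0}, {"offset": [-0.9, 0, 0], "spin": 0, "claw": 0}, {"offset": [-0.9, 0, 0], "spin": 0, "claw": 0}, {"offset": [-0.9, 0, 0], "spin": 0, "claw": 0}, {"offset": [0, 0, 0], "spin": 0, "claw": 0}, {"offset": [0, 0, 0], "spin": 0, "claw": 0}, {"offset": [0, 0, 0], "spin": 0, "claw": 0}]'

```text
clock: 11.8
eef_pos: [0.5655, 0.0137, 0.3055]
eef_rot: [0.0, -0.707, 0.0, 0.708]
contact_force: [-0.2, 0.4, -0.2]
width: -0.002
```

>>> carry_out --series '[{"offset": [0.9, 0, 0], "spin": 0, "claw": 0}, {"offset": [0.9, 0, 0], "spin": 0, "claw": 0}, {"offset": [0.9, 0, 0], "spin": 0, "claw": 0}, {"offset": [0.9, 0, 0], "spin": 0, "claw": 0}, {"offset": [0.7, 0, 0], "spin": 0, "claw": 0}, {"offset": [0, 0, 0], "spin": 0, "claw": 0}, {"offset": [0, 0, 0], "spin": 0, "claw": 0}]'

```text
clock: 12.5
eef_pos: [0.5665, 0.0138, 0.2668]
eef_rot: [-0.0, 0.709, -0.0, -0.706]
contact_force: [-11.7, -1.8, 35.8]
width: -0.004
```

>>> carry_out --series '[{"offset": [-0.8, 0, 0], "spin": 0, "claw": 0}, {"offset": [-0.8, 0, 0], "spin": 0, "claw": 0}, {"offset": [-0.9, 0, 0], "spin": 0, "claw": 0}, {"offset": [-0.9, 0, 0], "spin": 0, "claw": 0}, {"offset": [-0.9, 0, 0], "spin": 0, "claw": 0}, {"offset": [0, 0, 0], "spin": 0, "claw": 0}, {"offset": [0, 0, 0], "spin": 0, "claw": 0}, {"offset": [0, 0, 0], "spin": 0, "claw": 0}]'

```text
clock: 13.3
eef_pos: [0.5655, 0.0137, 0.3054]
eef_rot: [0.0, -0.707, 0.0, 0.708]
contact_force: [-1.3, 0.2, 0.4]
width: -0.001
```

```bash
python3 - <<'E'
from ov import *
from t import *
s,R=st()
snap('side','s9')
overlay('s9','side',model([.5665,.0125],.194,1.571,.028)[120:132],'s9c',(230,145,330,220),7)
E
```

```text
clk 13.3 pos [0.5655 0.0137 0.3054] F [-1.3   0.18  0.39] w -0.001
[[-0.002 -0.001 -1.   ]
 [-0.    -1.     0.001]
 [-1.     0.     0.002]]
```

View pics/s9c.png

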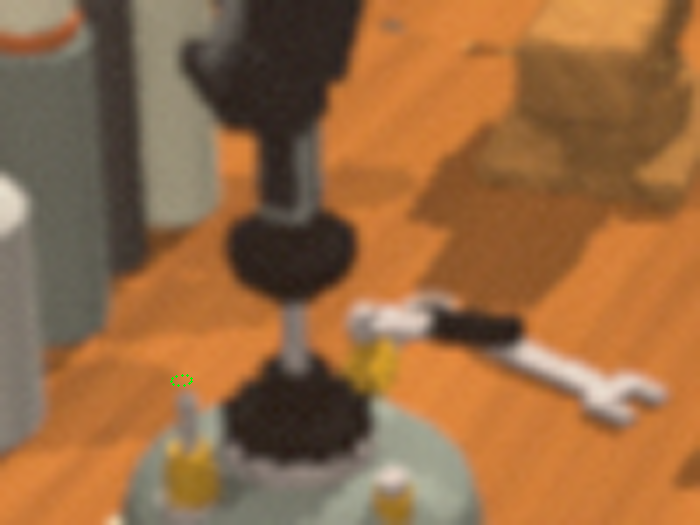

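>>> carry_out --series '[{"offset": [0.9, 0, 0], "spin": 0, "claw": 0}, {"offset": [0.9, 0, 0], "spin": 0, "claw": 0}, {"offset": [0.9, 0, 0], "spin": 0, "claw": 0}, {"offset": [0.9, 0, 0], "spin": 0, "claw": 0}, {"offset": [0.7, 0, 0], "spin": 0, "claw": 0}, {"offset": [0, 0, 0], "spin": 0, "claw": 0}, {"offset": [0, 0, 0], "spin": 0, "claw": 0}]'

```text
clock: 14.05
eef_pos: [0.5666, 0.0138, 0.2668]
eef_rot: [-0.0, 0.709, -0.0, -0.706]
contact_force: [-10.6, -2.0, 35.1]
width: 0.003
```

>>> carry_out --series '[{"offset": [-0.8, 0, 0], "spin": 0, "claw": 0}, {"offset": [-0.8, 0, 0], "spin": 0, "claw": 0}, {"offset": [-0.9, 0, 0], "spin": 0, "claw": 0}, {"offset": [-0.9, 0, 0], "spin": 0, "claw": 0}, {"offset": [-0.9, 0, 0], "spin": 0, "claw": 0}, {"offset": [0, 0, 0], "spin": 0, "claw": 0}, {"offset": [0, 0, 0], "spin": 0, "claw": 0}, {"offset": [0, 0, 0], "spin": 0, "claw": 0}]'

```text
clock: 14.85
eef_pos: [0.5655, 0.0137, 0.3055]
eef_rot: [0.0, -0.707, 0.0, 0.708]
contact_force: [0.6, -0.2, 0.1]
width: -0.001
```

```bash
python3 - <<'E'
from ov import *
from t import *
s,R=st()
snap('side','s10')
overlay('s10','side',model([.5665,.0125],.194,1.571,.028)[120:132],'s10c',(230,145,330,220),7)
E
```

```text
clk 14.85 pos [0.5655 0.0137 0.3055] F [ 0.65 -0.22  0.12] w -0.001
[[-0.001 -0.001 -1.   ]
 [-0.    -1.     0.001]
 [-1.     0.     0.001]]
```

View pics/s10c.png

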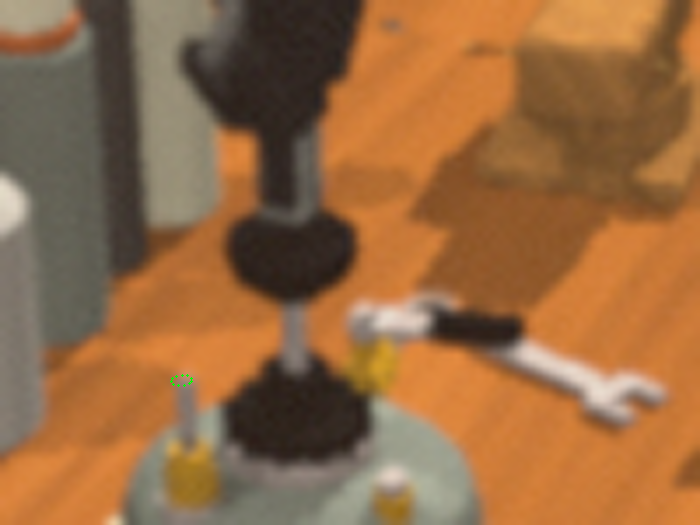

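>>> carry_out --series '[{"offset": [0.9, 0, 0], "spin": 0, "claw": 0}, {"offset": [0.9, 0, 0], "spin": 0, "claw": 0}, {"offset": [0.9, 0, 0], "spin": 0, "claw": 0}, {"offset": [0.9, 0, 0], "spin": 0, "claw": 0}, {"offset": [0.7, 0, 0], "spin": 0, "claw": 0}, {"offset": [0, 0, 0], "spin": 0, "claw": 0}, {"offset": [0, 0, 0], "spin": 0, "claw": 0}]'

```text
clock: 15.6
eef_pos: [0.5666, 0.0138, 0.2668]
eef_rot: [-0.0, 0.709, -0.0, -0.706]
contact_force: [-11.9, -0.8, 34.0]
width: 0.001
```

>>> carry_out --series '[{"offset": [-0.8, 0, 0], "spin": 0, "claw": 0}, {"offset": [-0.8, 0, 0], "spin": 0, "claw": 0}, {"offset": [-0.9, 0, 0], "spin": 0, "claw": 0}, {"offset": [-0.9, 0, 0], "spin": 0, "claw": 0}, {"offset": [-0.9, 0, 0], "spin": 0, "claw": 0}, {"offset": [0, 0, 0], "spin": 0, "claw": 0}, {"offset": [0, 0, 0], "spin": 0, "claw": 0}, {"offset": [0, 0, 0], "spin": 0, "claw": 0}]'

```text
clock: 16.4
eef_pos: [0.5655, 0.0137, 0.3054]
eef_rot: [0.0, -0.707, 0.0, 0.708]
contact_force: [0.4, 0.4, 0.7]
width: 0.002
```

```bash
python3 - <<'E'
from ov import *
from t import *
s,R=st()
snap('side','s11')
ims=[cv2.resize(cv2.imread(f'pics/{n}.png')[190:222,245:275],None,fx=12,fy=12,interpolation=cv2.INTER_CUBIC) for n in('s10','s11')]
cv2.imwrite('pics/s11c.png',np.hstack(ims))
E
```

```text
clk 16.4 pos [0.5655 0.0137 0.3054] F [0.36 0.37 0.67] w 0.002
[[-0.001 -0.001 -1.   ]
 [-0.    -1.     0.001]
 [-1.     0.     0.001]]
```

View pics/s11c.png

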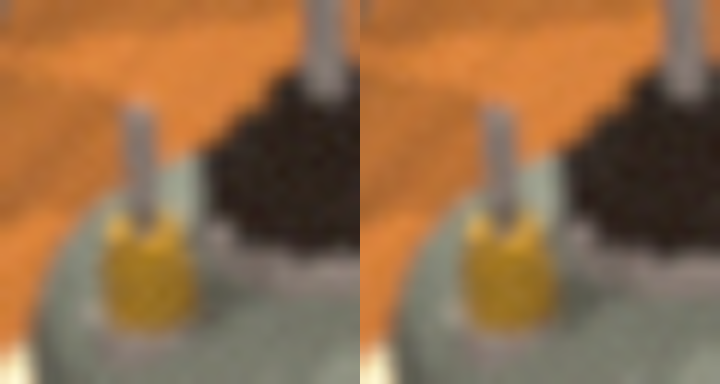

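Pin unchanged between the last two strokes, with a dark band at its foot: fully out. Now I withdraw.

>>> carry_out --series '[{"offset": [-2, 0, 0], "spin": 0, "claw": 0}, {"offset": [-3, 0, 0], "spin": 0, "claw": 0}, {"offset": [-3, 1, 0], "spin": 0, "claw": 0}, {"offset": [0, 3, 0], "spin": 0, "claw": 0}, {"offset": [0, 3, 0], "spin": 0, "claw": 0}, {"offset": [0, 3, 0], "spin": 0, "claw": 0}, {"offset": [0, 3, 0], "spin": 0, "claw": 0}, {"offset": [0, 3, 0], "spin": 0, "claw": 0}, {"offset": [0, 3, 0], "spin": 0, "claw": 0}, {"offset": [0, 3, 0], "spin": 0, "claw": 0}]'

```text
clock: 17.45
eef_pos: [0.5655, -0.2074, 0.3858]
eef_rot: [0.0, -0.707, 0.0, 0.707]
contact_force: [1.6, -0.6, 0.2]
width: 0.005
```

>>> carry_out --series '[{"offset": [0, 3, 0], "spin": 0, "claw": 0}, {"offset": [0, 3, 0], "spin": 0, "claw": 0}, {"offset": [0, 2, 0], "spin": 0, "claw": 0}, {"offset": [0, 0, 0], "spin": 0, "claw": 0}, {"offset": [0, 0, 0], "spin": 0, "claw": 0}, {"offset": [0, 0, 0], "spin": 0, "claw": 0}]'

```text
clock: 18.05
eef_pos: [0.566, -0.2849, 0.3861]
eef_rot: [0.0, -0.707, -0.001, 0.707]
contact_force: [0.5, 0.0, 0.3]
width: -0.001
```

```bash
python3 - <<'E'
from ov import *
from t import *
st()
snap('top','t12');snap('side','s12')
P=model([.5665,.0125],.194,1.571,.030)
overlay('t12','top',P,'t12c',(190,140,380,290)); overlay('s12','side',P,'s12c',(215,145,365,285))
E
```

```text
clk 18.05 pos [ 0.566  -0.2849  0.3861] F [0.51 0.02 0.35] w -0.001
[[-0.     0.001 -1.   ]
 [ 0.001 -1.    -0.001]
 [-1.    -0.001  0.   ]]
```

View pics/t12c.png

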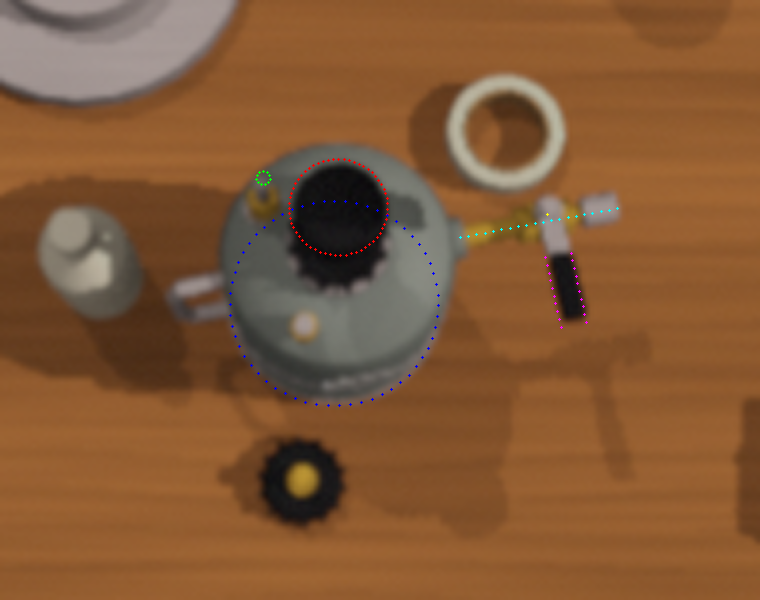

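View pics/s12c.png

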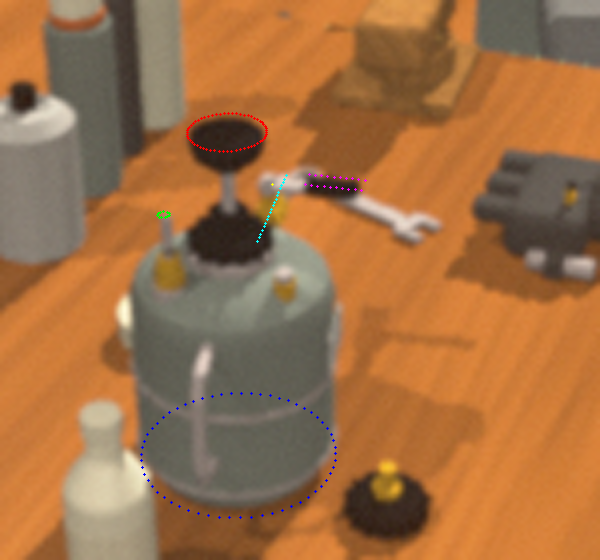

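View pics/t12.png

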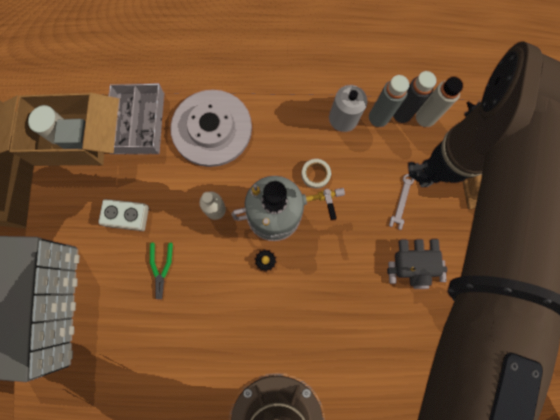

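The lever is square at the pin-out state, the knob is up and nothing around has moved. The arm is clear, so I hand in.

```bash
python3 -c "
from workcell import workorder
print(workorder.job_done())"
```

```text
the job is handed in; nothing more can be done
None
```

I closed the tap, pumped the bleeder until the indicator pin stood fully out, and handed the job in at about 18 s. `job_done()` gave no verdict.

- **Tap:** I pushed the lever round with the shut fingertips until it met its stop, at about 6 N. The pictures afterwards show it square across the pipe.
- **Pumping:** I gave the knob six full strokes, each down to its stop (about 30–36 N) and each let right back up before the next. The sixth was only a check. The pin did not rise any further, and a dark band, presumably the ring, shows at its foot.
- **Final state:** The last top and side pictures show the knob up, and the bleeder and bystanders where they started, with the arm clear (tool 0.3 m to the side).
- **Disagreements:** Side-camera overlays sat 2–5 mm off the top-camera ones, so I judged the pin by its lack of further rise, not by its measured height. Each press also showed about 11 N of sideways force, but the pictures show no shift of the tank.

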